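# Zero the light pad and present a cap slide label up

### The arm

A 6-joint arm with a two-finger parallel gripper is mounted at the origin on the work surface. World frame = base frame: x ahead of the robot, y to its left, z up, the work surface at z = 0. Lengths are in m, angles in rad, forces in N, time in s.
With the tool pointing down it reaches from about 0.275 to 0.825 m from the base axis. Payload 5.2 kg.
Tool frame: the origin (TCP) lies midway between the tips of the shut fingers; the grasp point (between the pads) lies 19 mm behind it; x points along the fingers, z is the direction in which the jaws open and shut, and the axes are right-handed (so a half turn about x gives the same grasp; the last joint's range is limited). The gripper opens to 93 mm and grips with 3 to 60 N. Pads are 15 mm wide; open, the fingers measure 128 mm over their backs; the gripper's body (75 mm by 188 mm) begins 65 mm behind the grasp point.
Start: joints at [-1.397, 0.259, 1.535, -0, 1.348, -0.203], TCP at [0.202, -0.511, 0.219] pointing down, gripper open.
Joint ranges: [-3.14, 3.14], [-0.91, 2.08], [0.19, 2.58], [-1.22, 4.36], [0.22, 2.71], [-3.12, 3.12]. Speed limits (rad/s): [2.57, 2.57, 3.14, 3.14, 3.14, 3.14].

### API

Orientations are given as a unit quaternion [x, y, z, w].
In Python, from cell import env, cams gives the robot as it stands.
- The arm moves only by the tool servo_tool, never from a script. Its argument "increments" is one flat list of numbers, 7 for each row, row after row: the shift along the world's x, y, z normalised to -1 to 1, where 1 is 300 mm, then the turn, a rotation vector about the world's x, y, z normalised to -1 to 1, where 1 is pi/2 rad, then the closure, from -1 (fully open) to 1 (shut). A call has 1 to 10 rows; each row is the pose to reach, as a shift and turn from the pose commanded when the call began; what a row does not reach only later rows make up. A row lasts 1/8 s, in which the tool goes at most 62.5 mm and 10.7 degrees, less where a joint would pass 70% of its speed; a pose out of reach is approached as far as the arm can. A call with a number of a shift or a turn outside -1 to 1 is refused whole. A call with a gripper value outside its range is refused whole. The fingers move at their own pace and stop on an object; "squeeze" is the grip in N (left out, the last holds). Time passes only in rows, so rows that repeat a pose let the fingers close. It gives the time, the measured TCP pose, the force and the opening at its end, in the units of the state.
- env.observe(): the state, without advancing time (a new reading comes with each control period).
- cams.camera(name): name is "side" or "top" or "wrist"; returns (picture, depth): 480x640x3 uint8, red, green, blue; 480x640 float32, m along the optical axis (not along the pixel's ray), 0 where there is no reading.
- cams.camera_model(name): a dict with "fx", "fy", "cx", "cy" (pixels), "camera_from_world" (4x4, takes a point from world to camera coordinates); the wrist camera has in their place "T_tool_cam" (4x4, takes a point from camera to tool coordinates, whose origin is the TCP and whose axes are the tool frame's). Camera axes: x right, y up, looking along -z (the intrinsics and any distortion apply to the point x, -y, -z); pixel columns grow to the right and rows downward; lengths in m; the calibration is good to about 2 mm. A picture is of the moment at which its call begins: read the wrist's pose just before it. camera_model takes no time and is no camera call.
- env.close_job(): hands the job in, once; it reports no verdict.
The state is a dict: "t": time; "qpos": joint angles; "qvel": joint speeds; "tau": joint torques, N m; "tcp_pos": TCP position; "orientation": TCP orientation; "wrist_force": force on the tool from outside, world axes, zero at the start; "torque": the same for the moment, N m; "grip_width": finger opening in m.
Only numpy, scipy, OpenCV 4.12 (cv2) and the standard library are available. Lean on these libraries where they do the work, as an engineer would, in place of code of your own. Each camera call takes 0.05 s, during which the arm holds its last target.

### The job

First turn the light pad's trim knob until its pointer reads zero, at the long red mark. Then pick up the slide with the red cap from its plinth, find its frosted label end by the notched corner, and finish while holding it level, label up, a few centimetres above the pad, with the frosted end centred over the lit window, the slide square to the pad and the frosted end pointing to the pad's far edge with the orange strip. Hold it clear of everything, keep the knob at zero, do not let go at the end, and leave the green-cap and blue-cap slides, the loupe and the bottle where they are.

Things in the scene. Friction and masses are not known exactly. Their poses are not given: they have to be found in the camera images.
- slide_red: Clear plate 100 x 44 x 6 mm, 50 g; red bottle cap 32 mm wide fixed on its middle, 6 mm high. Whitish 26 mm band at both ends; the frosted label end (+x) has a 12 mm square corner notch (+x,-y: far right when that end points away from you, label up). Origin: centre of underside; z out of the label side. Starts label up on a plinth, any heading; overhangs it 8 mm each side.
- label (a point): Centre of the frosted label band on the upper face of the red-cap slide: 37 mm from the slide's origin along its +x, 6 mm above its underside.
- slide_green: Like the red-cap slide, same size, notch and frame, but with a green bottle cap; lies on its own plinth. Leave it alone.
- slide_blue: Like the red-cap slide, same size, notch and frame, but with a blue bottle cap; lies on its own plinth. Leave it alone.
- plinth_red: Black round plinth fixed to the table under the red-cap slide: 28 mm across, top 30 mm above the table, with a foot 40 mm across and 4 mm high. Origin: centre of its underside. The other two slides lie on plinths alike.
- pad: Light pad fixed to the table: dark flat box 150 mm (x) x 250 mm (y) x 25 mm high. Origin: centre of its underside; its x points to its far long edge, marked with an orange strip; z up. The lit window is towards its +y end, the trim knob towards its -y end (70 mm from the origin along -y).
- window (a point): Centre of the lit cream window (70 x 70 mm) on top of the light pad, 26 mm above the table; 65 mm from the pad's origin along its +y.
- trim (a joint): Angle of the trim knob: 0 when its pointer (white line on the bar, orange tip) stands at the long red zero mark, which lies towards the pad's far edge (pad's +x); positive = counterclockwise seen from above. It starts 0.5 to 1.35 rad counterclockwise of zero, turns between stops at -1.7 and 1.7, with slight friction (0.03 N m), and stays where it is left.
- trim_grip (a point): On the knob's axis, 52 mm above the table, 6 mm below the top of the bar to grip: the bar is 42 mm long (along the pointer), 12 mm wide and 26 mm high, and stands on a disc 42 mm across whose top is 32 mm above the table. x of this frame points along the pointer.
- loupe: Black and steel hand loupe lying on the table, a 48 mm round lens frame (5 mm high) at its origin and a handle along its -x, reaching 105 mm from the origin, 9 mm high. Leave alone.
- bottle: Upright brown glass bottle with brass cap, 60 mm across, 200 mm high. Origin: centre of its underside. Leave alone.

How it is judged:
On the way, in this order (a step that is already met when the one before it is completed fails the run):
1. the trim knob stands at zero (within 0.1 rad) and is still (value of joint trim between -0.1 and 0.1 rad and velocity of joint trim between -0.05 and 0.05 rad/s), for 0.2 s.
2. the red-cap slide is held by the fingers, lifted more than 20 mm off its plinth, with the knob still at zero (value of joint trim between -0.1 and 0.1 rad and contact force between slide_red and the fingers above 0.3 N and height (world z) of slide_red above 0.05 m), for 0.2 s.
At the end, for the whole second after the job is handed in: Red-cap slide held still, label up, level within 0.2 rad, 12 to 100 mm above the lit window, touching neither pad nor slides; label centre within 20 mm of the window centre, length within 0.22 rad of the pad's x, frosted end to the orange edge; knob within 0.1 rad of zero (value of joint trim between -0.1 and 0.1 rad and contact force between slide_red and the fingers above 0.3 N and contact force between slide_red and pad below 0.05 N and contact force between slide_red and slide_green below 0.05 N and contact force between slide_red and slide_blue below 0.05 N and horizontal distance between label and window below 0.02 m and z of slide_red in the frame of window between 0.012 and 0.1 m and angle between slide_red's own z axis and vertical below 0.2 rad and angle between the x axis of slide_red and the x axis of pad, either way round below 0.22 rad and x of slide_red in the frame of window below -0.01 m and linear speed of slide_red below 0.03 m/s); the arm keeps its last pose, push and grip.
It fails at once if the green-cap slide is moved by more than 15 mm (distance of slide_green from where it was at the start of the episode above 0.015 m).
It fails at once if the blue-cap slide is moved by more than 15 mm (distance of slide_blue from where it was at the start of the episode above 0.015 m).
It fails at once if the loupe is moved by more than 15 mm (distance of loupe from where it was at the start of the episode above 0.015 m).
It fails at once if the bottle is moved by more than 15 mm (distance of bottle from where it was at the start of the episode above 0.015 m).
It also fails if it takes over 51 s, if anything falls off the work surface, if the arm or the gripper's body presses on something with over 40 N, if the wrist force passes 120 N, or if a joint passes its speed limit or range.

## Working session

There is one attempt and no reset: what is moved stays moved. The work goes in short steps, Python scripts to look and compute and a tool call to move; the robot and the scene stay as the last step left them, time stands still between calls to the robot, and variables do not carry over. Pictures are saved under pics/ and viewed, and the job is handed in when it is done.

Besides the shell and the picture viewer there is one more tool, called after ">>>" as name(argument=value, ...) on one line, values as JSON. servo_tool: Moves the arm, as the interface text tells. Its arguments: {"type":"object","properties":{"increments":{"type":"array","items":{"type":"number"}},"squeeze":{"type":"number"}},"required":["increments"]}

```bash
ls; mkdir -p pics
python3 - <<'E'
from cell import env,cams
import cv2,numpy as np
o=env.observe();print(o)
for n in ("top","side","wrist"):
    p,d=cams.camera(n);cv2.imwrite(f"pics/{n}0.png",p[:,:,::-1]);np.save(f"pics/{n}0.npy",d)
    print(n,cams.camera_model(n), (d==0).mean())
E
```

```text
pics
{'t': 0.0, 'qpos': array([-1.39681598e+00,  2.59340395e-01,  1.53606671e+00,  1.54083381e-05,
        1.34799029e+00, -2.02800355e-01]), 'qvel': array([-7.04122907e-04, -6.53906120e-04,  3.45578939e-04,  2.61941253e-05,
       -1.18495125e-03,  3.45357174e-04]), 'tau': array([ 2.36247040e-03, -4.37296021e+01, -2.83999175e+01,  7.23992963e-02,
        4.12318809e-02, -1.12164755e-04]), 'tcp_pos': array([ 0.20229292, -0.5108693 ,  0.21782568]), 'orientation': array([ 0.39797667,  0.58523237, -0.39705399,  0.58435072]), 'wrist_force': array([-0.23678431, -0.17227436,  0.76312247]), 'torque': array([-0.00678796, -0.00688741, -0.03402672]), 'grip_width': 0.09266657906218077}
top {'fx': 524.6869721456284, 'fy': 524.6869721456284, 'cx': 323.9539052829484, 'cy': 245.4885356850878, 'camera_from_world': array([[ 0.0441369 , -0.99902475,  0.00122007,  0.1059474 ],
       [ 0.97819501,  0.04346467,  0.20308951, -0.50331408],
       [-0.20294447, -0.00777027,  0.97915942, -1.16040835],
       [ 0.        ,  0.        ,  0.        ,  1.        ]])} 0.003909505208333333
side {'fx': 617.2408251
[... 155 characters left out ...]
38321],
       [ 0.10448765, -0.62989961,  0.76961601, -0.02492227],
       [-0.10402327,  0.76268517,  0.63834982, -1.47597527],
       [ 0.        ,  0.        ,  0.        ,  1.        ]])} 0.0037727864583333333
wrist {'fx': 428.65642646917547, 'fy': 428.65642646917547, 'cx': 320.8434015904367, 'cy': 229.7533082040831, 'T_tool_cam': array([[-2.92046914e-04,  2.84871526e-01, -9.58565662e-01,
        -1.65801109e-01],
       [-2.02631361e-04,  9.58565666e-01,  2.84871589e-01,
         8.00838219e-02],
       [ 9.99999937e-01,  2.77431333e-04, -2.22222239e-04,
        -1.00474919e-03],
       [ 0.00000000e+00,  0.00000000e+00,  0.00000000e+00,
         1.00000000e+00]])} 0.004309895833333333
```

View pics/top0.png

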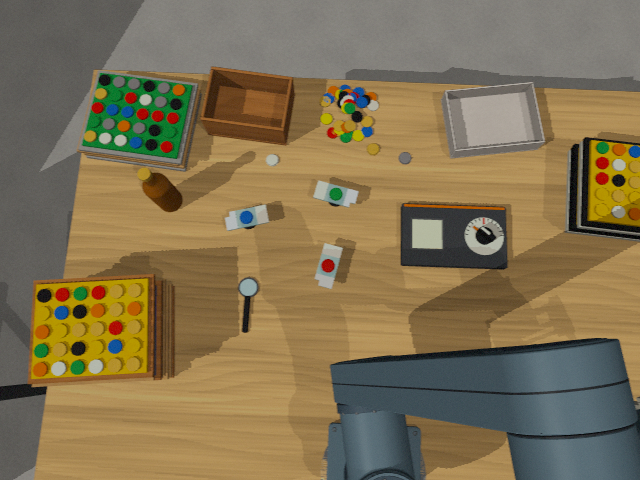

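View pics/side0.png

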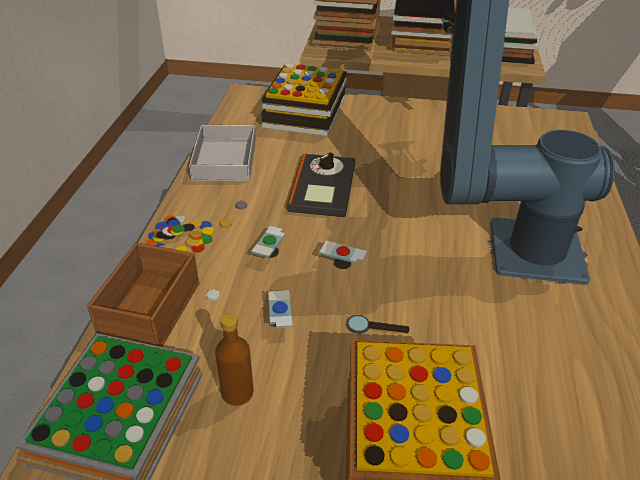

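View pics/wrist0.png

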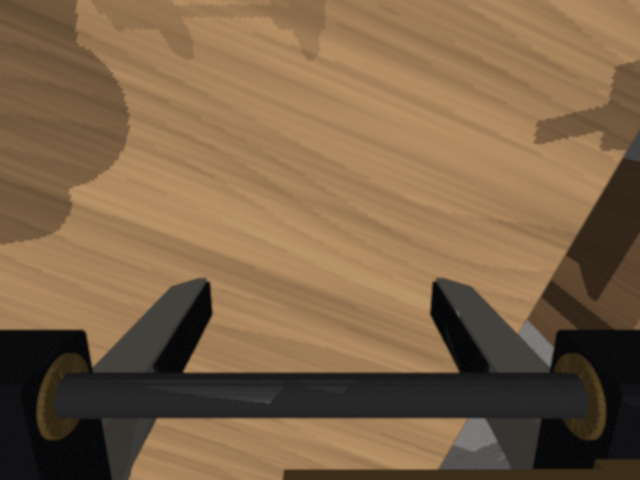

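The top view shows the pad (window near (427,234), knob near (485,236), orange strip along the top edge), red slide at (328,266), green at (336,194), blue at (246,217), loupe at (248,288), and bottle at (165,195). The wrist view shows only table. I'll enlarge the top view next.

Run:
```python
import cv2,numpy as np
p=cv2.imread("pics/top0.png")
a=cv2.resize(p[190:280,395:515],None,fx=5,fy=5,interpolation=cv2.INTER_CUBIC)
b=cv2.resize(p[235:295,303:353],None,fx=8,fy=8,interpolation=cv2.INTER_CUBIC)
cv2.imwrite("pics/padz.png",a);cv2.imwrite("pics/redz.png",b)
```

```text
(no output)
```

View pics/padz.png

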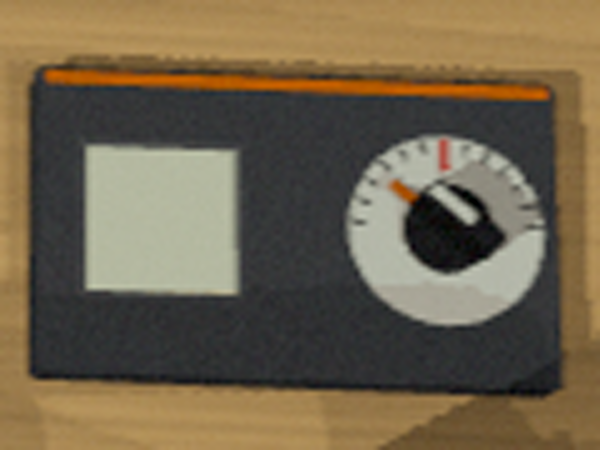

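View pics/redz.png

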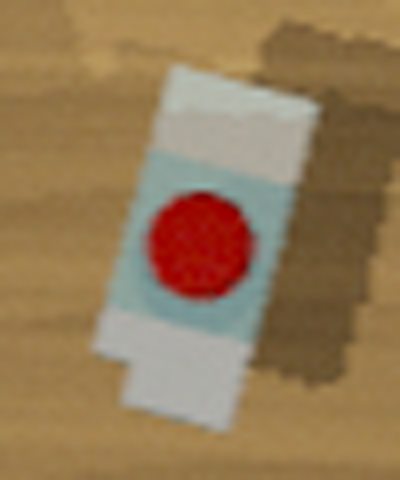

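The pad zoom shows the pointer up-left, about 50° counterclockwise of the red mark. The red slide's notch is in its lower-left corner, so its frosted end points toward the robot (image down). Next I'll measure.

```bash
cat > h.py <<'E'
import cv2,numpy as np
from scipy.spatial.transform import Rotation as R
def ray(m,uv,z,tool=None):
    uv=np.atleast_2d(np.asarray(uv,float))
    d=np.c_[(uv[:,0]-m['cx'])/m['fx'],-(uv[:,1]-m['cy'])/m['fy'],-np.ones(len(uv))]
    if tool is None: T=np.linalg.inv(m['camera_from_world'])
    else:
        W=np.eye(4);W[:3,:3]=R.from_quat(tool[1]).as_matrix();W[:3,3]=tool[0];T=W@m['T_tool_cam']
    D=d@T[:3,:3].T;c=T[:3,3]
    return c+D*((z-c[2])/D[:,2])[:,None]
def big(mask):
    n,l,s,c=cv2.connectedComponentsWithStats(mask.astype(np.uint8))
    i=1+np.argmax(s[1:,4]);return l==i,c[i],s[i,4]
def rect(pts):
    (c,(w,h),a)=cv2.minAreaRect((pts[:,:2]*1000).astype(np.float32));return np.array(c)/1000,w,h,a
E
python3 - <<'E'
from h import *
from cell import cams
m=cams.camera_model("top")
p=cv2.imread("pics/top0.png");hsv=cv2.cvtColor(p,cv2.COLOR_BGR2HSV).astype(int)
V,U=np.mgrid[:480,:640]
def roi(u0,u1,v0,v1): return (U>=u0)&(U<u1)&(V>=v0)&(V<v1)
H,S,W=hsv[...,0],hsv[...,1],hsv[...,2]
def pts(M,z):
    v,u=np.nonzero(M);return ray(m,np.c_[u,v],z)
M,c,n=big(roi(405,445,210,255)&(W>150)&(S<60));P=pts(M,.026);print("window",n,c,rect(P),P.mean(0))
# pad: dark/bluish + orange, contour hull at z=.025
M,c,n=big(roi(398,512,198,272)&(((W<80))|((H<15)&(S>200))));P=pts(M,.025);print("pad",n,rect(P),P.mean(0))
M,c,n=big(roi(398,512,198,225)&(H<16)&(S>190)&(W>120));P=pts(M,.025);f=cv2.fitLine(P[:,:2].astype(np.float32),2,0,.01,.01).ravel();print("strip",n,P.mean(0),f)
# red slide
M,c,n=big(roi(303,353,235,295)&(((H>175)|(H<5))&(S>200)&(W>100)));P=pts(M,.042);print("cap",n,rect(P),P.mean(0))
cap=M
M,c,n=big(roi(303,353,235,295)&((S<90)&(W>115)|((H>70)&(H<110)&(W>100))|cap));P=pts(M,.036);print("slide",n,rect(P),P.mean(0))
cv2.imwrite("pics/m.png",cv2.resize((M*255).astype(np.uint8)[235:295,303:353],None,fx=8,fy=8))
# pointer
M,c,n=big(roi(470,482,222,233)&(S>150)&(H<18)&(W>110));P=pts(M,.033);print("tip",n,c,P.mean(0))
M,c,n=big(roi(478,492,226,236)&(W>110)&(S<60));P=pts(M,.058);print("white",n,c,P.mean(0),cv2.fitLine(P[:,:2].astype(np.float32),2,0,.01,.01).ravel())
M,c,n=big(roi(462,506,214,258)&(W>90)&(S<90));P=pts(M,.026);print("dial",n,rect(P))
M,c,n=big(roi(478,490,214,227)&((H<8)|(H>172))&(S>110));P=pts(M,.026);print("red",n,c,P.mean(0))
dep=np.load("pics/top0.npy");T=np.linalg.inv(m['camera_from_world'])
for u,v in ((427,234),(328,266),(487,234),(324,281),(336,194)):
    d=dep[v,u];print((u,v),(T@[(u-m['cx'])/m['fx']*d,-(v-m['cy'])/m['fy']*d,-d,1])[:3].round(4))
for n,(u,v) in dict(green=(336,194),blue=(246,217)).items(): print(n,ray(m,[(u,v)],.042))
E
```

```text
window 854 [426.54918033 233.63466042] (array([ 0.54312927, -0.11324469]), 69.09771728515625, 69.09224700927734, 0.08222560584545135) [ 0.54297947 -0.11346234  0.026     ]
pad 4162 (array([ 0.54098694, -0.17749371]), 151.7569580078125, 250.03143310546875, 0.3072233498096466) [ 0.53317201 -0.17007895  0.025     ]
strip 247 [ 0.61306152 -0.17907343  0.025     ] [ 0.00786709 -0.99996907  0.61306155 -0.17907342]
cap 121 (array([0.45451315, 0.11797276]), 28.102949142456055, 25.438737869262695, 2.5408895015716553) [0.4538227  0.11771179 0.042     ]
slide 807 (array([0.45458102, 0.11775757]), 46.198829650878906, 101.63275909423828, 77.17826080322266) [0.45544659 0.11705065 0.036     ]
tip 11 [475.09090909 227.81818182] [ 0.56045019 -0.22670193  0.033     ]
white 51 [485.54901961 228.74509804] [ 0.5529269  -0.24368569  0.058     ] [ 0.26775572  0.96348685  0.5529269  -0.24368569]
dial 933 (array([ 0.54470343, -0.24839099]), 89.9162368774414, 93.218017578125, 2.5430748462677)
red 7 [483.14285714 220.85714286] [ 0.58019026 -0.24813539  0.026     ]
(427, 234) [ 0.5419 -0.1144  0.0268]
(328, 266) [0.4525 0.1167 0.0404]
(487, 234) [ 0.5401 -0.2462  0.06  ]
(324, 281) [0.418  0.1245 0.034 ]
(336, 194) [0.626  0.1051 0.0428]
green [[0.62626122 0.10510846 0.042     ]]
blue [[0.56041117 0.31459537 0.042     ]]
```

View pics/m.png

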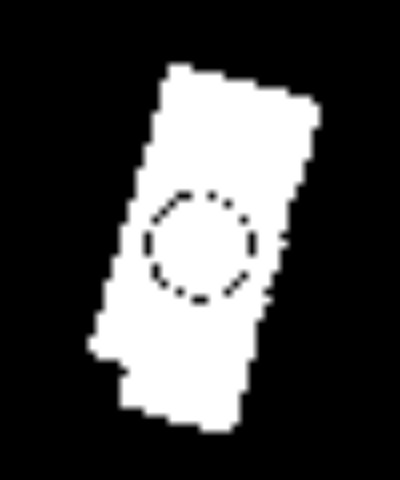

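```bash
python3 - <<'E'
from h import *
from cell import env
o=env.observe();Rm=R.from_quat(o['orientation']).as_matrix();print(Rm.round(3))
print("jaw heading",np.arctan2(Rm[1,2],Rm[0,2]), o['qpos'][[0,5]])
E
python3 - <<'E'
from h import *
p=cv2.imread("pics/top0.png")
from cell import cams
m=cams.camera_model("top")
# slide axis and ends in world
for z,q in ((.058,[(433/5+395,187/5+190),(478/5+395,220/5+190)]),):
    P=ray(m,q,z);d=P[0]-P[1];print(P,np.arctan2(d[1],d[0]))
P=ray(m,[(303+120/8,235+355/8),(303+300/8,235+ 185/8)],.036);print(P)
P=ray(m,[(303+240/8,235+85/8),(303+185/8,235+ 415/8)],.036);d=P[1]-P[0];print("slide x heading rough",np.arctan2(d[1],d[0]))
E
```

```text
[[-0.     0.93   0.368]
 [ 0.001  0.368 -0.93 ]
 [-1.     0.    -0.001]]
jaw heading -1.1939818457373146 [-1.39680494 -0.2028228 ]
[[ 0.55572204 -0.23461081  0.058     ]
 [ 0.54094373 -0.25511361  0.058     ]] 0.946250341366853
[[0.4209092  0.13845329 0.036     ]
 [0.47304751 0.08842522 0.036     ]]
slide x heading rough 3.0205625273482797
```

>>> servo_tool(increments=[1, 0.85, 0, 0, 0, 0.35, -1, 1, 0.85, 0, 0, 0, 0.35, -1, 1, 0.85, 0, 0, 0, 0.35, -1, 1, 0.85, 0, 0, 0, 0.35, -1, 1, 0.85, 0, 0, 0, 0.35, -1, 1, 0.85, 0, 0, 0, 0.35, -1, 1, 0.85, 0, 0, 0, 0.35, -1, 1, 0.85, 0, 0, 0, 0.35, -1])

```text
t: 1.15
tcp_pos: [0.5027, -0.2557, 0.2182]
orientation: [0.223, 0.671, -0.223, 0.671]
wrist_force: [-0.2, -0.9, -0.1]
grip_width: 0.0931
```

Run:
```python
from h import *
from cell import env,cams
o=env.observe();print(o['t'],o['tcp_pos'],o['qpos'],o['wrist_force'])
p,d=cams.camera("wrist");cv2.imwrite("pics/w1.png",p[:,:,::-1]);np.save("pics/w1.npy",d)
```

```text
1.15 [ 0.50268758 -0.25566854  0.2182146 ] [-6.67946508e-01  2.84554023e-01  1.50089533e+00 -4.79685635e-04
  1.35699411e+00 -2.61929042e-02] [-0.17372982 -0.90036602 -0.09854934]
```

View pics/w1.png

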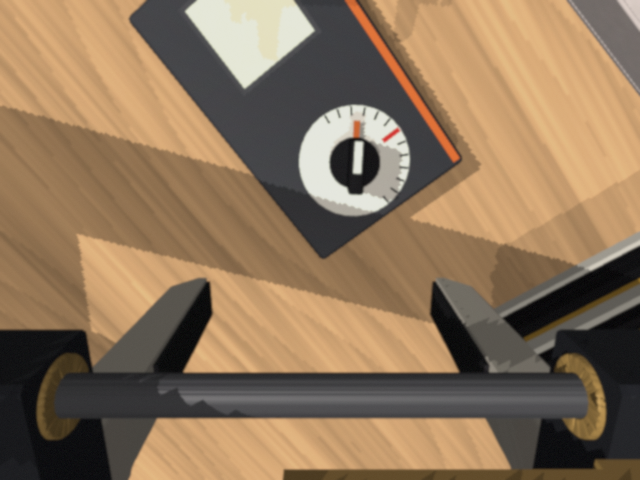

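The wrist view shows the knob at (355,160), with its white line and orange tip (358,128) nearly vertical in the image. The jaws are therefore already almost across the bar. I'll compute the offsets.

Run:
```python
from h import *
from cell import env,cams
o=env.observe();m=cams.camera_model("wrist");tool=(o['tcp_pos'],o['orientation'])
p=cv2.imread("pics/w1.png");hsv=cv2.cvtColor(p,cv2.COLOR_BGR2HSV).astype(int)
V,U=np.mgrid[:480,:640];H,S,W=hsv[...,0],hsv[...,1],hsv[...,2]
def roi(u0,u1,v0,v1): return (U>=u0)&(U<u1)&(V>=v0)&(V<v1)
def pts(M,z):
    v,u=np.nonzero(M);return ray(m,np.c_[u,v],z,tool)
def line(P):
    f=cv2.fitLine(P[:,:2].astype(np.float32),2,0,.01,.01).ravel();return np.arctan2(f[1],f[0]),f[2:]
M,c,n=big(roi(345,370,135,180)&(W>120)&(S<60));P=pts(M,.058);print("white",n,c,line(P))
M,c,n=big(roi(350,366,116,138)&(S>120)&(H<18)&(W>110));P=pts(M,.033);print("tip",n,c,P.mean(0))
M,c,n=big(roi(378,404,122,145)&((H<8)|(H>172))&(S>110));P=pts(M,.026);print("red",n,c,P.mean(0),line(P))
M,c,n=big(roi(295,414,100,220)&(W>95)&(S<95));k,=[cv2.convexHull(np.argwhere(M)[:,::-1].astype(np.int32))];P=ray(m,k[:,0],.026,tool);print("dial",n,cv2.minEnclosingCircle((P[:,:2]*1000).astype(np.float32)))
M,c,n=big(roi(340,480,0,170)&(S>190)&(H<14)&(W>150));P=pts(M,.025);print("strip",n,line(P))
M,c,n=big(roi(320,390,120,205)&(W<45));P=pts(M,.032);print("bar/disc",n,c,P.mean(0))
M,c,n=big(roi(180,320,0,95)&(W>180)&(S<80));P=pts(M,.026);print("window",n,rect(P))
Rm=R.from_quat(o['orientation']).as_matrix();print("jaw",np.arctan2(Rm[1,2],Rm[0,2]))
```

```text
white 303 [357.61056106 156.95049505] (np.float32(0.8903885), array([ 0.5480863 , -0.24035452], dtype=float32))
tip 92 [356.2826087 128.7826087] [ 0.56007725 -0.22520391  0.033     ]
red 68 [390.61764706 134.67647059] [ 0.57999772 -0.24651967  0.026     ] (np.float32(0.014430766), array([ 0.5799977 , -0.24651967], dtype=float32))
dial 7725 ((542.883544921875, -246.6886749267578), 47.00381088256836)
strip 284 (np.float32(-1.5650121), array([ 0.6122406, -0.2645088], dtype=float32))
bar/disc 1453 [353.72401927 165.47487956] [ 0.54133109 -0.24799979  0.032     ]
window 6742 (array([ 0.54211609, -0.11178325]), 69.82421875, 69.84496307373047, 0.3194858431816101)
jaw -0.6433119637597029
```

>>> servo_tool(increments=[0.131, 0.029, -0.15, 0, 0, -0.025, -1, 0.131, 0.029, -0.3, 0, 0, -0.025, -1, 0.131, 0.029, -0.45, 0, 0, -0.025, -1, 0.131, 0.029, -0.595, 0, 0, -0.025, -1, 0.131, 0.029, -0.595, 0, 0, -0.025, -1, 0.131, 0.029, -0.595, 0, 0, -0.025, -1], squeeze=15)

```text
t: 1.95
tcp_pos: [0.5418, -0.2495, 0.0417]
orientation: [0.237, 0.665, -0.238, 0.667]
wrist_force: [-0.3, 0.4, 0.4]
grip_width: 0.0929
```

>>> servo_tool(increments=[0, 0, 0, 0, 0, 0, 1, 0, 0, 0, 0, 0, 0, 1, 0, 0, 0, 0, 0, 0, 1, 0, 0, 0, 0, 0, 0, 1, 0, 0, 0, 0, 0, 0, 1, 0, 0, 0, 0, 0, 0, 1])

```text
t: 2.7
tcp_pos: [0.5417, -0.2476, 0.0401]
orientation: [0.237, 0.666, -0.237, 0.666]
wrist_force: [-0.5, -0.4, 0.5]
grip_width: 0.0375
```

>>> servo_tool(increments=[0, 0, 0, 0, 0, 0, 1, 0, 0, 0, 0, 0, 0, 1, 0, 0, 0, 0, 0, 0, 1, 0, 0, 0, 0, 0, 0, 1, 0, 0, 0, 0, 0, 0, 1])

```text
t: 3.32
tcp_pos: [0.5422, -0.2482, 0.0402]
orientation: [0.237, 0.666, -0.237, 0.667]
wrist_force: [3.1, -3.0, -3.8]
grip_width: 0.0117
```

```bash
cat > st.py <<'E'
from h import *
from cell import env
o=env.observe();Rm=R.from_quat(o['orientation']).as_matrix()
print(round(o['t'],2),o['tcp_pos'].round(4),"jaw",np.arctan2(Rm[1,2],Rm[0,2]).round(4),"q",o['qpos'].round(3),"F",o['wrist_force'].round(2),"T",o['torque'].round(3),"w",o['grip_width'],"down",Rm[2,0].round(4))
E
python3 st.py
```

```text
3.33 [ 0.5422 -0.2482  0.0402] jaw -0.6836 q [-0.616  0.508  1.635 -0.     0.997  0.067] F [ 3.12 -3.   -3.84] T [-0.44  -0.578  0.05 ] w 0.01165930498013139 down -1.0
```

>>> servo_tool(increments=[0, 0, 0, 0, 0, -0.1, 1, 0, 0, 0, 0, 0, -0.2, 1, 0, 0, 0, 0, 0, -0.3, 1, 0, 0, 0, 0, 0, -0.4, 1, 0, 0, 0, 0, 0, -0.5, 1, 0, 0, 0, 0, 0, -0.56, 1, 0, 0, 0, 0, 0, -0.56, 1, 0, 0, 0, 0, 0, -0.56, 1, 0, 0, 0, 0, 0, -0.56, 1])

```text
t: 4.45
tcp_pos: [0.5415, -0.2468, 0.0402]
orientation: [0.498, 0.503, -0.498, 0.502]
wrist_force: [1.6, 5.6, 2.5]
grip_width: 0.0116
```

```bash
python3 st.py
python3 - <<'E'
from h import *
from cell import cams
p,d=cams.camera("wrist");cv2.imwrite("pics/w2.png",p[:,:,::-1])
E
```

```text
4.45 [ 0.5415 -0.2468  0.0402] jaw -1.5621 q [-6.150e-01  5.080e-01  1.636e+00  1.000e-03  9.990e-01  9.460e-01] F [1.57 5.56 2.52] T [ 1.068 -0.258 -0.037] w 0.011610406542468985 down -1.0
```

View pics/w2.png

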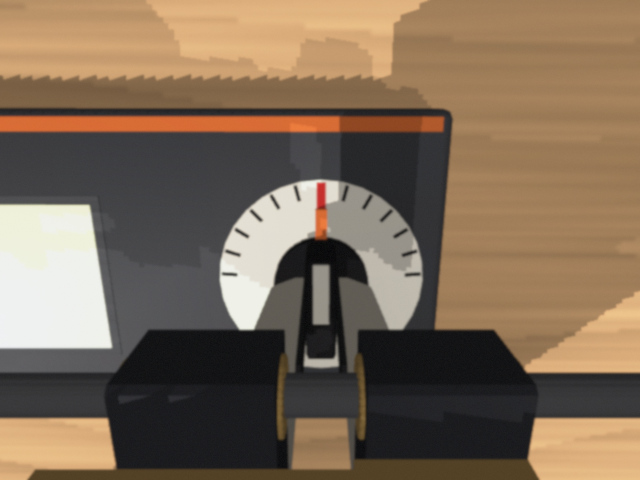

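The orange tip (321,222) now sits right below the red mark (321,195), so the knob is at zero. I'll open the jaws and rise.

>>> servo_tool(increments=[0, 0, 0, 0, 0, 0, -1, 0, 0, 0, 0, 0, 0, -1, 0, 0, 0, 0, 0, 0, -1, 0, 0, 0, 0, 0, 0, -1, 0, 0, 0.1, 0, 0, 0, -1, 0, 0, 0.25, 0, 0, 0, -1, 0, 0, 0.4, 0, 0, 0, -1, 0, 0, 0.4, 0, 0, 0, -1])

```text
t: 5.5
tcp_pos: [0.5439, -0.2493, 0.1645]
orientation: [0.499, 0.499, -0.498, 0.505]
wrist_force: [-0.3, 0.1, -0.6]
grip_width: 0.0872
```

```bash
python3 st.py
python3 - <<'E'
from h import *
from cell import cams,env
o=env.observe()
p,d=cams.camera("wrist");cv2.imwrite("pics/w3.png",p[:,:,::-1])
E
```

```text
5.5 [ 0.5439 -0.2493  0.1645] jaw -1.5631 q [-0.616  0.378  1.501 -0.     1.253  0.947] F [-0.3   0.13 -0.59] T [ 0.016  0.015 -0.019] w 0.08715279971922628 down -1.0
```

View pics/w3.png

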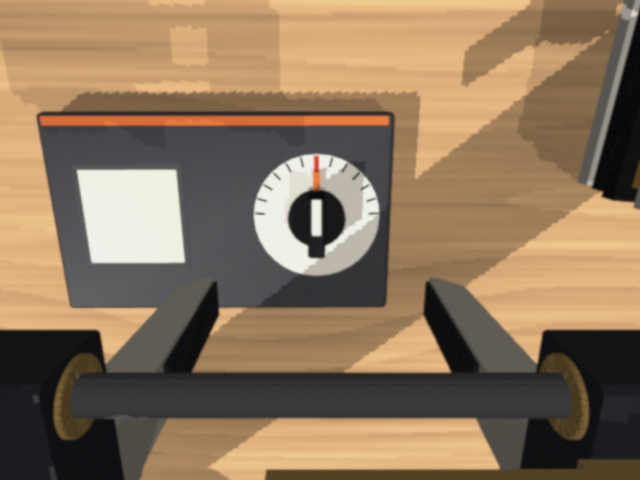

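The knob reads zero (white line and tip vertical at (317,180–235)), the fingers are clear. I'll go to the red slide now.

>>> servo_tool(increments=[-0.25, 1, 0.12, 0, 0, -0.147, -1, -0.25, 1, 0.12, 0, 0, -0.147, -1, -0.25, 1, 0.12, 0, 0, -0.147, -1, -0.25, 1, 0.12, 0, 0, -0.147, -1, -0.25, 1, 0.12, 0, 0, -0.147, -1, -0.25, 1, 0.12, 0, 0, -0.147, -1, -0.25, 1, 0.12, 0, 0, -0.147, -1, -0.25, 1, 0.12, 0, 0, -0.147, -1])

```text
t: 6.55
tcp_pos: [0.4668, 0.051, 0.1954]
orientation: [-0.553, -0.441, 0.553, -0.44]
wrist_force: [1.1, 0.0, -0.1]
grip_width: 0.0932
```

```bash
python3 st.py
python3 - <<'E'
from h import *
from cell import cams,env
p,d=cams.camera("wrist");cv2.imwrite("pics/w4.png",p[:,:,::-1])
E
```

```text
6.55 [0.4668 0.051  0.1954] jaw -1.7958 q [-0.129  0.132  1.753 -0.     1.257  1.667] F [ 1.1   0.03 -0.06] T [ 0.049  0.032 -0.083] w 0.09324446589330555 down -1.0
```

View pics/w4.png

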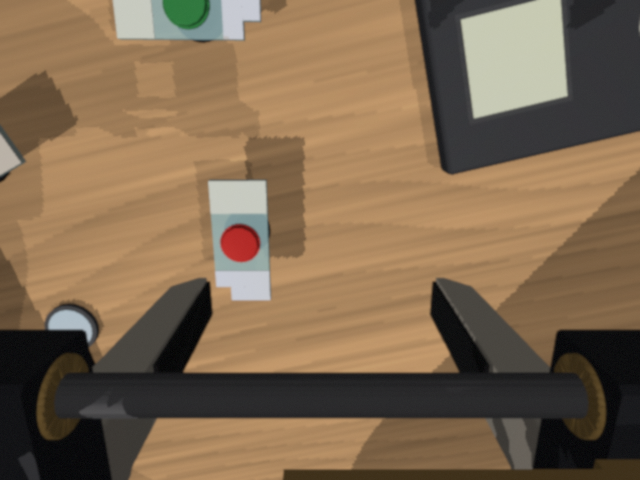

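The wrist view shows the red slide with its cap at (240,243) and the notch at lower-left (223,293). That confirms the frosted end points toward the robot. I'll measure it again from this view.

Run:
```python
from h import *
from cell import env,cams
o=env.observe();m=cams.camera_model("wrist");tool=(o['tcp_pos'],o['orientation'])
p=cv2.imread("pics/w4.png");hsv=cv2.cvtColor(p,cv2.COLOR_BGR2HSV).astype(int)
V,U=np.mgrid[:480,:640];H,S,W=hsv[...,0],hsv[...,1],hsv[...,2]
roi=(U>=190)&(U<290)&(V>=165)&(V<315)
def pts(M,z):
    v,u=np.nonzero(M);return ray(m,np.c_[u,v],z,tool)
C,c,n=big(roi&((H>172)|(H<6))&(S>180)&(W>90));P=pts(C,.042);print("cap",n,c,rect(P),P.mean(0))
M=roi&(((S<75)&(W>130))|((H>55)&(H<115)&(W>90)))
M,c,n=big((cv2.morphologyEx((M|C).astype(np.uint8),cv2.MORPH_CLOSE,np.ones((5,5)))>0)&roi);P=pts(M,.036);print("slide",n,rect(P),cv2.boundingRect(M.astype(np.uint8)))
cv2.imwrite("pics/m2.png",(M*255).astype(np.uint8)[150:330,170:310])
```

```text
cap 1012 [239.93774704 242.6986166 ] (array([0.45537018, 0.11969621]), 28.398237228393555, 28.081153869628906, 77.05171966552734) [0.45573623 0.11962894 0.042     ]
slide 6682 (array([0.45418793, 0.12092145]), 45.86118698120117, 100.77535247802734, 77.13716888427734) (207, 180, 65, 121)
```

View pics/m2.png

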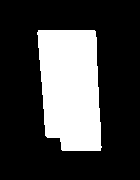

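>>> servo_tool(increments=[-0.04, 0.221, 0, 0, 0, 0, -1, -0.04, 0.221, -0.1, 0, 0, 0, -1, -0.04, 0.221, -0.25, 0, 0, 0, -1, -0.04, 0.221, -0.4, 0, 0, 0, -1, -0.04, 0.221, -0.5, 0, 0, 0, -1, -0.04, 0.221, -0.6, 0, 0, 0, -1, -0.04, 0.221, -0.6, 0, 0, 0, -1, -0.04, 0.221, -0.6, 0, 0, 0, -1])

```text
t: 7.6
tcp_pos: [0.4555, 0.1179, 0.0167]
orientation: [0.553, 0.441, -0.553, 0.441]
wrist_force: [-0.2, 0.3, -0.0]
grip_width: 0.0933
```

```bash
python3 st.py
python3 - <<'E'
from h import *
from cell import cams,env
p,d=cams.camera("wrist");cv2.imwrite("pics/w5.png",p[:,:,::-1])
E
```

```text
7.6 [0.4555 0.1179 0.0167] jaw -1.7954 q [ 0.016  0.364  1.968 -0.     0.809  1.811] F [-0.16  0.34 -0.02] T [ 0.069  0.089 -0.004] w 0.0933082732029096 down -1.0
```

View pics/w5.png

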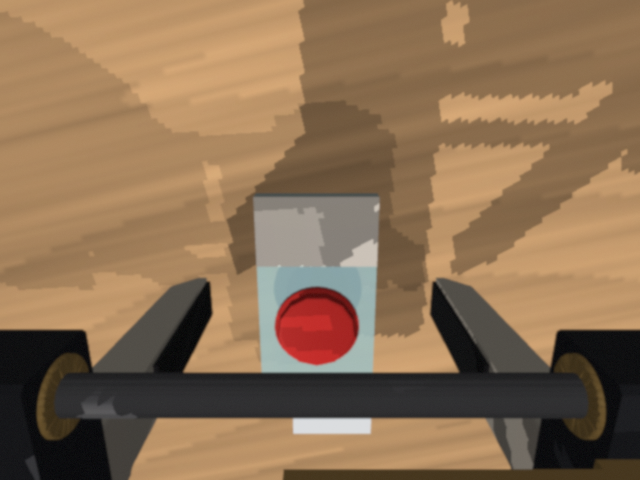

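The slide is centred between the fingers (centre x about 317, fingers midway at 321). I'll close on its edges.

>>> servo_tool(increments=[0, 0, 0, 0, 0, 0, 1, 0, 0, 0, 0, 0, 0, 1, 0, 0, 0, 0, 0, 0, 1, 0, 0, 0, 0, 0, 0, 1, 0, 0, 0, 0, 0, 0, 1, 0, 0, 0, 0, 0, 0, 1, 0, 0, 0, 0, 0, 0, 1, 0, 0, 0, 0, 0, 0, 1], squeeze=20)

```text
t: 8.65
tcp_pos: [0.4547, 0.1186, 0.0161]
orientation: [0.553, 0.441, -0.553, 0.441]
wrist_force: [-0.4, -0.1, 0.6]
grip_width: 0.0435
```

```bash
python3 st.py
```

```text
8.65 [0.4547 0.1186 0.0161] jaw -1.794 q [0.017 0.365 1.97  0.    0.807 1.811] F [-0.42 -0.15  0.61] T [0.083 0.049 0.013] w 0.04354702295104719 down -1.0
```

>>> servo_tool(increments=[0, 0, 0.03, 0, 0, 0, 1, 0, 0, 0.08, 0, 0, 0, 1, 0, 0, 0.16, 0, 0, 0, 1, 0, 0, 0.26, 0, 0, 0, 1, 0, 0, 0.36, 0, 0, 0, 1, 0, 0, 0.4, 0, 0, 0, 1, 0, 0, 0.4, 0, 0, 0, 1, 0, 0, 0.4, 0, 0, 0, 1])

```text
t: 9.65
tcp_pos: [0.4538, 0.1185, 0.1351]
orientation: [-0.552, -0.442, 0.553, -0.441]
wrist_force: [-0.5, -0.2, -0.2]
grip_width: 0.0436
```

```bash
python3 st.py
python3 - <<'E'
from h import *
from cell import cams,env
p,d=cams.camera("wrist");cv2.imwrite("pics/w6.png",p[:,:,::-1])
p,d=cams.camera("side");cv2.imwrite("pics/s6.png",p[:,:,::-1])
E
```

```text
9.65 [0.4538 0.1185 0.1351] jaw -1.7941 q [ 0.017  0.193  1.841 -0.     1.109  1.811] F [-0.51 -0.24 -0.24] T [0.048 0.003 0.013] w 0.04363155964848169 down -1.0
```

View pics/w6.png

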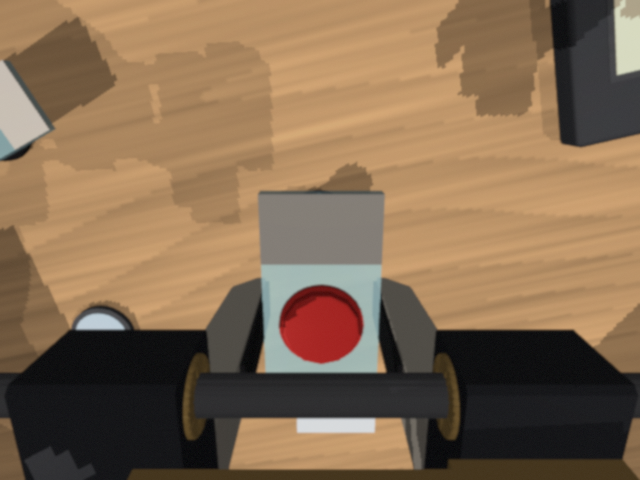

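View pics/s6.png

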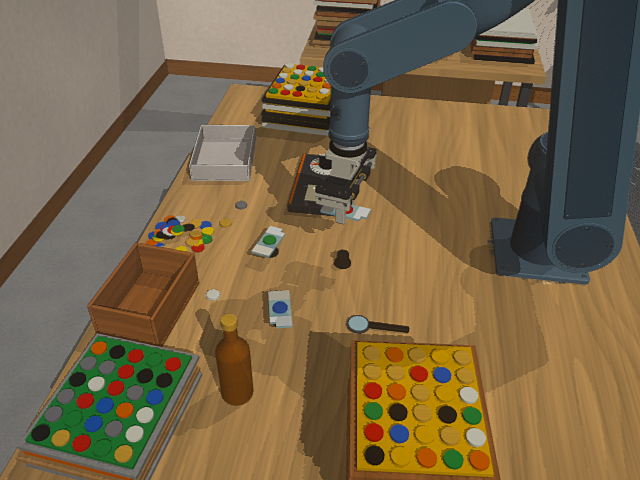

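The slide is held, level and centred, and the plinth is left empty at (343,258) in the side view. I'll swing it counterclockwise by 193° in three parts on the way to the pad.

>>> servo_tool(increments=[0.01, -0.05, 0, 0, 0, 0.1, 1, 0.02, -0.1, 0, 0, 0, 0.2, 1, 0.03, -0.15, 0, 0, 0, 0.3, 1, 0.04, -0.2, 0, 0, 0, 0.4, 1, 0.05, -0.25, 0, 0, 0, 0.5, 1, 0.06, -0.3, 0, 0, 0, 0.6, 1, 0.07, -0.35, 0, 0, 0, 0.7, 1, 0.08, -0.4, 0, 0, 0, 0.8, 1, 0.08, -0.4, 0, 0, 0, 0.9, 1, 0.08, -0.4, 0, 0, 0, 1, 1])

```text
t: 11.0
tcp_pos: [0.4782, -0.0016, 0.1351]
orientation: [0.077, 0.704, -0.077, 0.702]
wrist_force: [1.0, 0.4, 0.1]
grip_width: 0.0438
```

>>> servo_tool(increments=[0.01, -0.05, 0, 0, 0, 0.1, 1, 0.02, -0.1, 0, 0, 0, 0.2, 1, 0.03, -0.15, 0, 0, 0, 0.3, 1, 0.04, -0.2, 0, 0, 0, 0.4, 1, 0.05, -0.25, 0, 0, 0, 0.5, 1, 0.06, -0.3, 0, 0, 0, 0.6, 1, 0.07, -0.35, 0, 0, 0, 0.7, 1, 0.088, -0.373, 0, 0, 0, 0.8, 1, 0.088, -0.373, 0, 0, 0, 0.9, 1, 0.088, -0.373, 0, 0, 0, 1, 1])

```text
t: 12.25
tcp_pos: [0.5046, -0.1133, 0.1349]
orientation: [-0.442, 0.552, 0.443, 0.551]
wrist_force: [0.4, -0.4, -0.9]
grip_width: 0.0434
```

```bash
python3 st.py
```

```text
12.25 [ 0.5046 -0.1133  0.1349] jaw 1.3523 q [-0.437  0.275  1.731 -0.     1.138 -1.789] F [ 0.43 -0.43 -0.94] T [-0.002 -0.172  0.032] w 0.04341652298738571 down -1.0
```

>>> servo_tool(increments=[0, 0, 0, 0, 0, 0.07, 1, 0, 0, -0.05, 0, 0, 0.144, 1, 0, 0, -0.11, 0, 0, 0.144, 1, 0, 0, -0.17, 0, 0, 0.144, 1, 0, 0, -0.21, 0, 0, 0.144, 1, 0, 0, -0.21, 0, 0, 0.144, 1, 0, 0, -0.21, 0, 0, 0.144, 1, 0, 0, -0.21, 0, 0, 0.144, 1])

```text
t: 13.25
tcp_pos: [0.5056, -0.1135, 0.0738]
orientation: [0.501, -0.499, -0.5, -0.499]
wrist_force: [0.1, -0.6, 0.3]
grip_width: 0.0438
```

```bash
python3 st.py
python3 - <<'E'
from h import *
from cell import cams,env
for n in ("wrist","side","top"):
    p,d=cams.camera(n);cv2.imwrite(f"pics/{n}7.png",p[:,:,::-1])
s=cv2.imread("pics/side7.png");cv2.imwrite("pics/side7z.png",cv2.resize(s[130:250,250:410],None,fx=5,fy=5,interpolation=cv2.INTER_CUBIC))
s=cv2.imread("pics/top7.png");cv2.imwrite("pics/top7z.png",cv2.resize(s[180:300,380:540],None,fx=5,fy=5,interpolation=cv2.INTER_CUBIC))
E
```

```text
13.25 [ 0.5056 -0.1135  0.0738] jaw 1.5738 q [-0.436  0.348  1.802 -0.     0.991 -2.01 ] F [ 0.06 -0.58  0.26] T [ 0.082 -0.135  0.017] w 0.04378345228096529 down -1.0
```

View pics/wrist7.png

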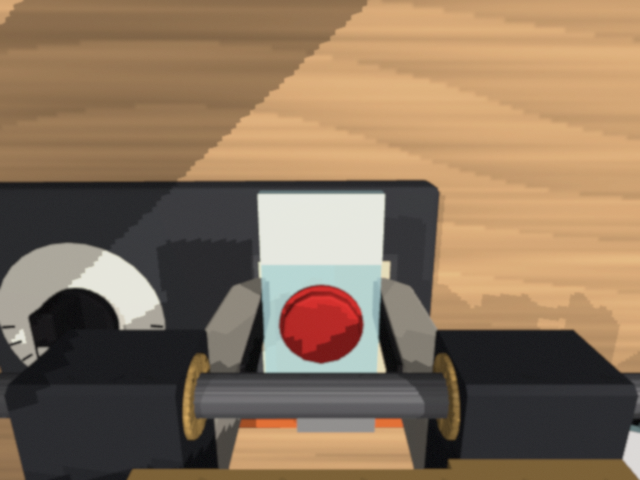

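View pics/side7z.png

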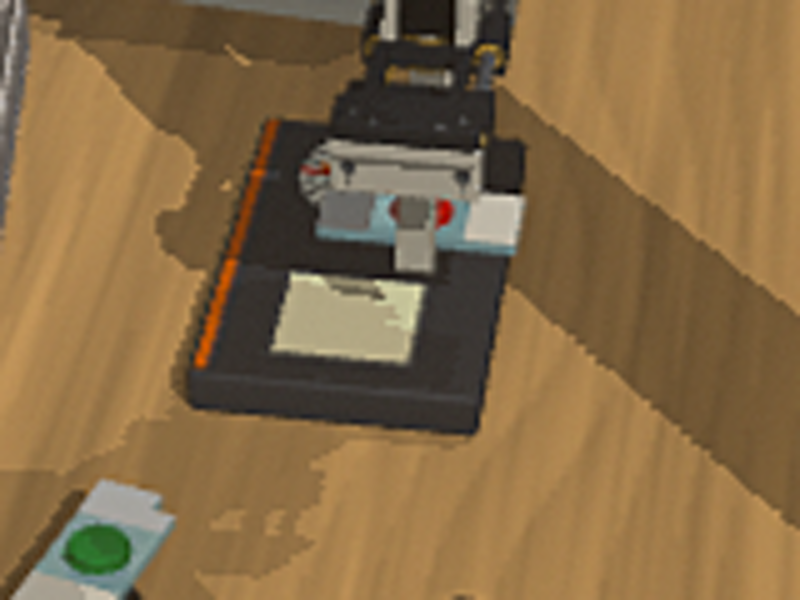

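View pics/top7z.png

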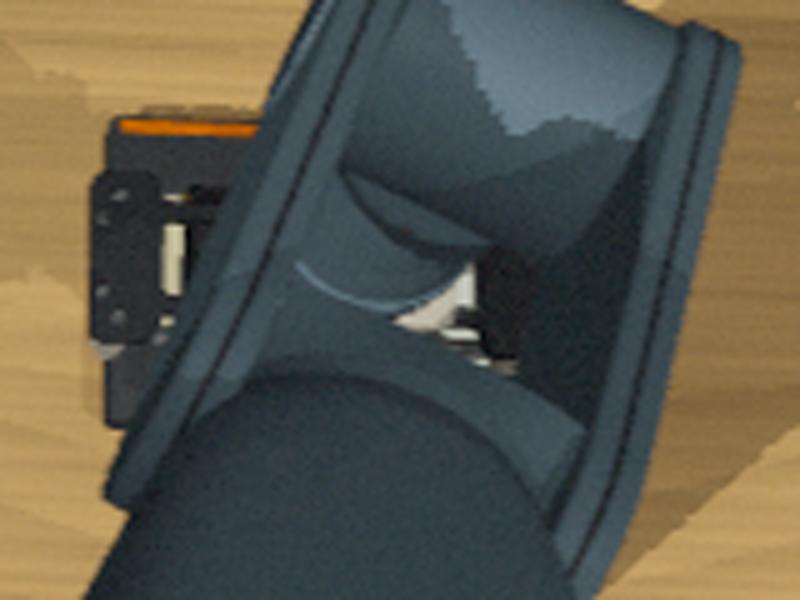

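The wrist view shows the slide square over the window, with its plain end toward the robot and the frosted end (336,425) at the orange strip. The side view shows the slide level above the pad, frosted band near zoom (345,210). I'll check the numbers.

Run:
```python
from h import *
from cell import env,cams
o=env.observe();tool=(o['tcp_pos'],o['orientation']);m=cams.camera_model("wrist");ms=cams.camera_model("side")
z=o['tcp_pos'][2]-.016+.036
print(z)
print("plain end corners/band corners",ray(m,[(257,192),(385,192),(262,265),(382,265)],z,tool).round(4))
print("cap",ray(m,[(321,326)],z+.006,tool).round(4))
f=lambda a:[(u/5+250,v/5+130) for u,v in a]
print("side: label band corners",ray(ms,f([(320,197),(373,197),(318,238),(370,238)]),z).round(4))
print("side: far right",ray(ms,f([(526,197),(520,252)]),z).round(4))
print("side window",ray(ms,f([(290,272),(425,283),(410,362),(271,352)]),.026).round(4))
```

```text
0.09365274714702515
plain end corners/band corners [[ 0.4561 -0.1345  0.0937]
 [ 0.456  -0.0902  0.0937]
 [ 0.4831 -0.1337  0.0937]
 [ 0.4829 -0.0901  0.0937]]
cap [[ 0.5044 -0.1122  0.0997]]
side: label band corners [[ 0.5561 -0.1149  0.0937]
 [ 0.5297 -0.1194  0.0937]
 [ 0.5514 -0.0782  0.0937]
 [ 0.5259 -0.0826  0.0937]]
side: far right [[ 0.4532 -0.1325  0.0937]
 [ 0.451  -0.0828  0.0937]]
side window [[ 0.576  -0.1436  0.026 ]
 [ 0.5044 -0.1454  0.026 ]
 [ 0.503  -0.0745  0.026 ]
 [ 0.574  -0.0713  0.026 ]]
```

Label is at about (0.5425, -0.112) and the window at (0.542, -0.112), square and about 60 mm above it. I'll hold briefly so the arm settles, then hand in.

>>> servo_tool(increments=[0, 0, 0, 0, 0, 0, 1, 0, 0, 0, 0, 0, 0, 1, 0, 0, 0, 0, 0, 0, 1, 0, 0, 0, 0, 0, 0, 1])

```text
t: 13.9
tcp_pos: [0.5051, -0.1133, 0.0731]
orientation: [-0.501, 0.499, 0.501, 0.499]
wrist_force: [0.6, -0.3, -0.5]
grip_width: 0.0438
```

```bash
python3 st.py; python3 -c "
from cell import env
print(abs(env.observe()['qvel']).max()); print(env.close_job())"
```

```text
13.9 [ 0.5051 -0.1133  0.0731] jaw 1.5737 q [-0.436  0.349  1.803  0.     0.99  -2.01 ] F [ 0.62 -0.31 -0.45] T [ 0.039 -0.105  0.021] w 0.04384396665427756 down -1.0
0.0019571808259317225
the job is handed in; nothing more can be done
None
```

I turned the knob to zero, then picked up the red-cap slide by its long edges. I turned it about 193° so the frosted end points to the orange edge, and handed the job in at 13.9 s with the slide still gripped.

**Last checks:**
- **Knob:** the pointer tip stood right at the red mark in the wrist picture taken after I released it. I did not touch it again. At the end the gripper hid the pointer, so I could not re-read it.
- **Label position:** the wrist camera puts the label centre at about (0.5425, -0.112) and the window centre at (0.542, -0.112), within 1–2 mm.
- **Pose:** the slide is level and within about 0.01 rad of the pad's x. Its underside is about 60 mm above the window.
- **Grip:** the opening was a steady 43.8 mm on the 44 mm slide. The arm was still (joint speeds up to 0.002 rad/s).
- **Disagreement:** the side view, from rough hand-picked corners, put the label about 13 mm further in y, at about (0.541, -0.099). I trusted the wrist view and the TCP pose, which agree with each other. The side figure would also be within the 20 mm limit.
- **Other objects:** nothing showed contact with the green or blue slides, the loupe or the bottle, and I kept clear of them. I did not re-measure their positions at the end.

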